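# Press a terminal carrier home behind the lip of a tool foot

### The job

Pick up the light grey terminal carrier by its upright rib, lay it flat on the open deck of the aluminium tool foot with its tongue towards the lip, and slide the tongue in under the lip, against the sprung contacts, until it is fully home against the end wall. Finish while still holding it pressed home there with the gripper (the springs push it out if you let go), as if a colleague were about to drive the screws. Leave the other parts on the bench where they are.

Things in the scene. Friction and masses are not known exactly. Their poses are not given: they have to be found in the camera images.
- carrier_grip (a point): Grip point of the loose light grey plastic terminal carrier (about 90 g): a flat plate 95 (x) x 60 (y) x 5 mm with an upright rib across it, 14 thick (x) x 40 wide (y), its top 45 mm above the underside. The point is in the middle of the rib, 33 mm above the underside. +x points to the tongue's front edge, 77 mm ahead; the plate ends 18 mm behind. z up; it starts flat on the bench, rib up.
- carrier_tip (a point): Middle of the carrier's front (tongue) edge, at its underside: 77 mm ahead of carrier_grip along x and 33 mm below it. Same axes. Two thin brass strips lie on the tongue.
- foot: Tool foot: aluminium casting 170 (x) x 100 (y) mm, fixed to the bench; origin at the centre of its underside, x the direction of insertion, z up. Its -x half is an open flat deck 30 mm above the bench; a lip bridges its middle; at +x lies a steel motor can, its top 80 mm above the bench. Screw bosses beside the lip reach 55 mm above the bench.
- slot_mouth (a point): On the deck, on the centre line, under the lip's front edge (30 mm above the foot's origin). +x points into the slot. Lip from x = 0 to 16 mm, underside 8 mm above the deck, top 16 mm, with a 45 degree lead-in reaching 8 mm forward. The slot is 64 mm wide between side rails that flare to 80 mm over the 14 mm before the mouth. Deck open for 85 mm to -x.
- slot_end (a point): Middle of the end wall's face, on the deck, 30 mm beyond slot_mouth along x; same axes. From x = -14 to 0 mm the slot is open above (window). Fully home, carrier_tip coincides with this point and carrier_grip is 77 mm to -x of it and 33 mm above it. The wall is rigid.
- contacts (a joint): Slide of the two sprung brass contacts (joined, moving together) that stand out of the end wall into the slot at deck height. 0 = standing out 10 mm; grows (m) as the tongue pushes them in; 0.010 when the tongue meets the end wall. They push back with 3 N at first touch and 7 N when home.
- gearbox: Bystander: loose aluminium gear casting, 68 x 66 mm, 54 mm high; origin at the centre of its underside.
- fan: Bystander: loose fan flange, disc 76 mm across, 28 mm high; origin at the centre of its underside.
- screwdriver: Bystander: loose screwdriver lying on the bench beyond the foot.
Not all that is in view belongs to the job. What is shaped like the part that bears carrier_grip but black is not meant. Several things look just like the foot: the one meant starts farthest to the robot's left.

How it is judged:
By the outcome, as a careful person would: the job done as asked, in the order asked, and still so for the second after the job is handed in, while the arm keeps its last pose, push and grip.
It also fails if it takes over 42 s, if anything falls off the work surface, if the arm or the gripper's body presses on something with over 40 N, if the wrist force passes 120 N, or if a joint passes its speed limit or range.

### The arm

A 6-joint arm with a two-finger parallel gripper is mounted at the origin on the work surface. World frame = base frame: x ahead of the robot, y to its left, z up, the work surface at z = 0. Lengths are in m, angles in degrees, forces in N, time in s.
With the tool pointing down it reaches from about 0.4 to 0.825 m from the base axis. Payload 7 kg.
Tool frame: the origin (TCP) lies midway between the tips of the shut fingers; the grasp point (between the pads) lies 19 mm behind it; z points along the fingers, y is the direction in which the jaws open and shut (so a half turn about z gives the same grasp; the last joint's range is limited). The gripper opens to 88 mm and grips with 3 to 60 N. Pads are 19 mm wide; open, the fingers measure 130 mm over their backs; the gripper's body (78 mm by 193 mm) begins 47 mm behind the grasp point.
Start: joints at [89.559, 20.546, 0.682, 0, -70.136, -16.507], TCP at [0.197, 0.646, 0.227] pointing down, gripper open.
Joint ranges: [-176.03, 176.03], [-82.01, 121.73], [-58.28, 71.71], [-173.87, 95.51], [-174.79, -0.11], [-173.66, 173.66]. Speed limits (degrees/s): [136.94, 136.94, 172.46, 180, 180, 180].

### API

Orientations are given as a 3x3 rotation matrix whose columns are the frame's x, y, z axes.
In Python, from rig import robot gives the robot as it stands. Calls block until the motion is done:
- robot.goto(position, orientation): joint-space move of the TCP to a pose.
- robot.servo_line(position, ori=None, speed=0.15): straight line of the TCP; ori=None keeps the orientation; speed is the mean speed in m/s.
- robot.movej(angles): joint-space move.
- robot.move_gripper(opening): opening from 0.0 (shut) to 1.0 (fully open); the grip force is fixed at half the most; returns when the fingers have stopped.
- robot.dwell(seconds).
- robot.ik(position, orientation): joint angles nearest the present ones, or None.
- robot.grab_frame(name): name is "side" or "top"; returns (picture, depth): 400x640x3 uint8, red, green, blue; 400x640 float32, m along the optical axis (not along the pixel's ray), 0 where there is no reading.
- robot.camera_info(name): a dict with "vfov" (degrees; the focal length in pixels is half the picture's height over the tangent of half this angle, whatever the lens; pixels are square), "cx", "cy" (the principal point, pixels), "view" (4x4, takes a point from world to camera coordinates). Camera axes: x right, y down, z forward; pixel columns grow to the right and rows downward; lengths in m; the calibration is good to about 2 mm. A picture is of the moment at which its call begins. camera_info takes no time and is no camera call.
A pose or a line that the arm cannot do raises robot.Unreachable and nothing moves.
- robot.job_done(): hands the job in, once; it reports no verdict.
Readings, each from a call of its own:
- robot.read_t(): time.
- robot.read_qpos(): joint angles.
- robot.read_qvel(): joint speeds.
- robot.read_effort(): joint torques, N m.
- robot.read_position(): TCP position.
- robot.read_tcp_rot(): TCP orientation.
- robot.read_force(): force on the tool from outside, world axes, zero at the start.
- robot.read_ft_torque(): the same for the moment, N m.
- robot.read_grip_width(): opening from 0.0 (shut) to 1.0 (fully open).
Only numpy, scipy, OpenCV 4.12 (cv2) and the standard library are available. Lean on these libraries where they do the work, as an engineer would, in place of code of your own. Each camera call takes 0.05 s, during which the arm holds its last target.

## Working session

There is one attempt and no reset: what is moved stays moved. The work goes in short steps, each a Python script; the robot and the scene stay as the last script left them, time stands still between calls to the robot, and variables do not carry over. Pictures are saved under pics/ and viewed, and the job is handed in when it is done.

```bash
mkdir -p pics; ls; python3 - <<'E'
from rig import robot
import cv2, numpy as np
for n in ("top","side"):
    p,d=robot.grab_frame(n)
    np.savez(f"f_{n}.npz",p=p,d=d)
    cv2.imwrite(f"pics/{n}0.png",p[:,:,::-1])
    i=robot.camera_info(n); print(n,i["vfov"],i["cx"],i["cy"],np.round(i["view"],4).tolist(), (d==0).mean(), [k for k in i])
E
```

```text
pics
top 48.32104573806125 309.79236943778585 191.48924833953933 [[-0.0013, -1.0, 0.0028, -0.0136], [-0.9807, 0.0007, -0.1953, 0.5927], [0.1953, -0.003, -0.9807, 1.1921], [0.0, 0.0, 0.0, 1.0]] 0.004125 ['vfov', 'cx', 'cy', 'view']
side 54.05047738394167 319.66357434569244 199.2327817177205 [[-0.9946, -0.1027, 0.0131, 0.5847], [-0.0866, 0.7561, -0.6487, 0.1138], [0.0567, -0.6464, -0.7609, 0.8707], [0.0, 0.0, 0.0, 1.0]] 0.00408203125 ['vfov', 'cx', 'cy', 'view']
```

View pics/top0.png

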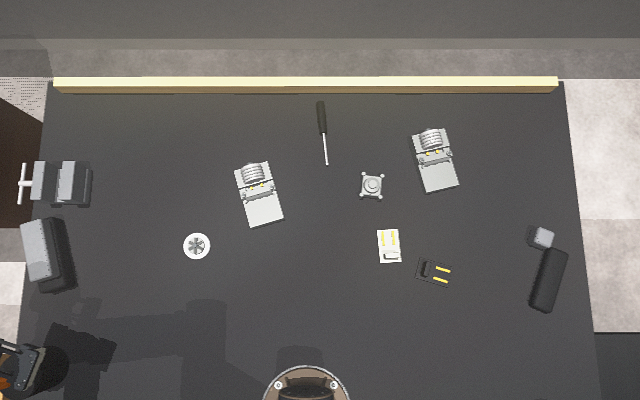

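View pics/side0.png

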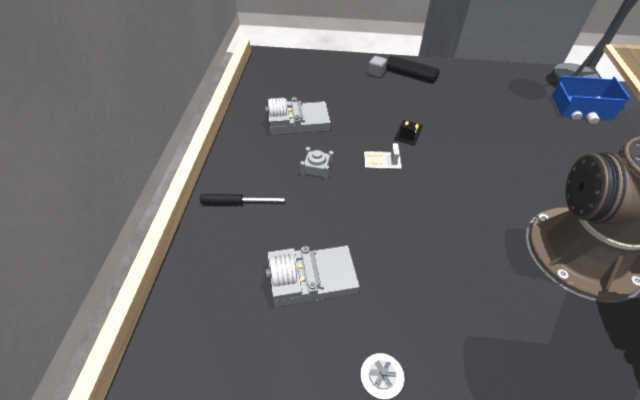

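The top view shows the target foot at about (260,195), since image left is the robot's left. The carrier is at (389,246), the black decoy at (433,272) and the second foot at (435,160). In the side view the target foot is at (312,275) and the carrier at (384,159).

```bash
cat > h.py <<'E'
import numpy as np, cv2
from rig import robot
def cam(n):
    i=robot.camera_info(n); V=np.array(i["view"]); f=200/np.tan(np.radians(i["vfov"]/2))
    return f,i["cx"],i["cy"],V
def pts(n,d):
    f,cx,cy,V=cam(n); v,u=np.mgrid[0:400,0:640]
    P=np.stack([(u-cx)/f*d,(v-cy)/f*d,d],-1); R=V[:3,:3];t=V[:3,3]
    return (P-t)@R
def ray(n,uv,z):
    f,cx,cy,V=cam(n); uv=np.atleast_2d(uv).astype(float)
    D=np.c_[(uv[:,0]-cx)/f,(uv[:,1]-cy)/f,np.ones(len(uv))]@V[:3,:3]; C=-V[:3,:3].T@V[:3,3]
    return C+D*((z-C[2])/D[:,2])[:,None]
def proj(n,P):
    f,cx,cy,V=cam(n); P=np.atleast_2d(P); c=P@V[:3,:3].T+V[:3,3]
    return np.c_[c[:,0]/c[:,2]*f+cx,c[:,1]/c[:,2]*f+cy]
E
python3 - <<'E'
from h import *
def crop(n,x,y,w,h,s):
    p=np.load(f"f_{n}.npz")["p"][y:y+h,x:x+w,::-1]
    return cv2.resize(p,None,fx=s,fy=s,interpolation=cv2.INTER_NEAREST)
cv2.imwrite("pics/c1.png",np.hstack([crop("top",215,150,80,90,5),crop("top",360,210,80,90,5)]))
cv2.imwrite("pics/c2.png",np.hstack([crop("side",260,235,105,75,4),crop("side",350,130,80,75,4)]))
for n,(x,y,w,h),(x2,y2,w2,h2) in (("top",(225,155,70,80),(370,220,40,50)),("side",(255,235,110,75),(355,138,55,40))):
    z=np.load(f"f_{n}.npz"); P=pts(n,z["d"])
    print(n,"bench z",np.median(P[330:345,330:400,2]) , np.round(np.percentile(P[y:y+h,x:x+w,2],[1,10,30,50,70,90,99]),4))
    print(np.round(np.percentile(P[y2:y2+h2,x2:x2+w2,2],[1,10,30,50,70,90,99]),4))
    for (zl,zh,X,Y,W,H,nm) in ((.024,.036,x,y,w,h,"deck"),(.002,.009,x2,y2,w2,h2,"plate"),(.04,.05,x2,y2,w2,h2,"ribtop")):
        m=np.zeros((400,640),np.uint8); Z=P[...,2]; g=z["p"].min(2)
        m[Y:Y+H,X:X+W]=((Z>zl)&(Z<zh)&(g>110))[Y:Y+H,X:X+W]
        nl,lab,st,c=cv2.connectedComponentsWithStats(m); 
        if nl<2: print(nm,"none"); continue
        k=1+st[1:,4].argmax(); q=P[lab==k]
        r=cv2.minAreaRect((q[:,:2]*1000).astype(np.float32)); print(nm,len(q),np.round(q.mean(0),4),r, np.round(np.median(q[:,2]),4))
E
```

```text
top bench z -0.001187235423782568 [-0.0072 -0.0043 -0.0018  0.0007  0.028   0.049   0.0799]
[-0.0068 -0.0038 -0.0014  0.0005  0.0028  0.0066  0.046 ]
deck 917 [0.5469 0.1193 0.0285] ((548.8246459960938, 120.571533203125), (84.12488555908203, 99.50042724609375), 16.89728546142578) 0.0283
plate 444 [ 0.4505 -0.2377  0.0049] ((446.0407409667969, -240.19784545898438), (94.3280029296875, 62.3132438659668), 4.504027366638184) 0.0047
ribtop 64 [ 0.4169 -0.2411  0.0437] ((416.8088684082031, -241.19979858398438), (13.493016242980957, 39.42229080200195), 4.239498138427734) 0.0436
side bench z -0.0003447035806273175 [-0.003  -0.0015 -0.      0.0179  0.0307  0.0527  0.0802]
[-0.0034 -0.002  -0.0008  0.0002  0.0026  0.006   0.0449]
deck 1569 [0.5433 0.1258 0.0295] ((548.0331420898438, 123.54749298095703), (83.6063003540039, 100.73009490966797), 16.28449058532715) 0.0295
plate 477 [ 0.4509 -0.2322  0.0045] ((444.407958984375, -235.5062255859375), (97.62539672851562, 62.3414421081543), 6.827502727508545) 0.0044
ribtop 66 [ 0.4164 -0.2361  0.0438] ((416.1124572753906, -236.78314208984375), (14.361358642578125, 40.8905143737793), 5.341516494750977) 0.0438
```

```bash
sleep 1; ls pics
```

```text
c1.png
c2.png
side0.png
top0.png
```

View pics/c1.png

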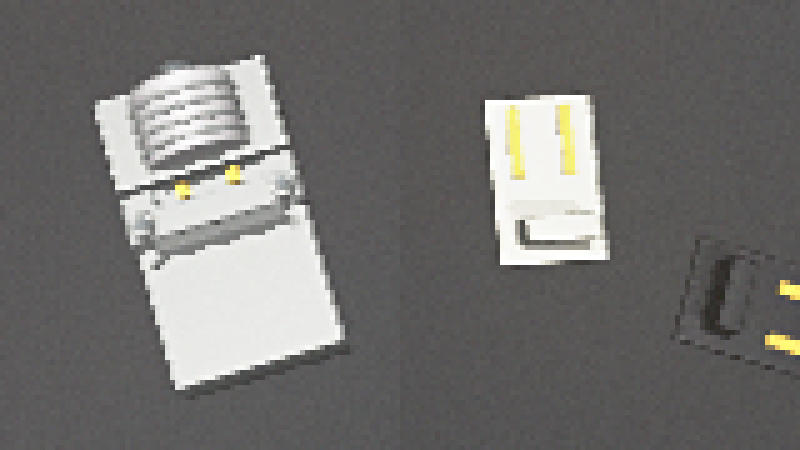

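View pics/c2.png

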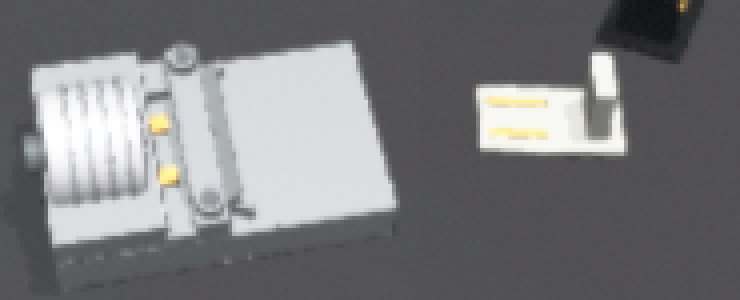

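Both views agree to about 4 mm. The carrier's rib is at about (0.4165, -0.239) with its tongue along +x and a yaw of about 5.5°. The foot's yaw is about 16.6°. Next I grasp the carrier.

```bash
cat >> h.py <<'E'
def Rt(yaw,s):
    a=np.radians(yaw); y=s*np.array([np.cos(a),np.sin(a),0]); z=np.array([0,0,-1.]); return np.c_[np.cross(y,z),y,z]
E
python3 - <<'E'
from h import *
for s in (1,-1):
    for p,y in (((.4165,-.239,.11),5.5),((.4165,-.239,.014),5.5),((.544,.1206,.1),16.6)):
        print(s,robot.ik(p,Rt(y,s)))
print(robot.read_t(),robot.read_tcp_rot())
E
```

```text
1 [  -6.30681056    8.7404291   -32.4602493     0.          -48.7993216
 -168.19318944]
1 [-6.30681056e+00  1.71217859e+01 -3.82979713e+01 -2.54444375e-14
 -3.45802428e+01 -1.68193189e+02]
1 [ 32.63377781  16.24598221 -23.80896761   0.         -49.94505018
 163.96622219]
-1 [ -6.30681056   8.7404291  -32.4602493    0.         -48.7993216
  11.80681056]
-1 [-6.30681056e+00  1.71217859e+01 -3.82979713e+01  2.54444375e-14
 -3.45802428e+01  1.18068106e+01]
-1 [ 32.63377781  16.24598221 -23.80896761   0.         -49.94505018
 -16.03377781]
0.1 [[ 9.56531092e-01 -2.91630198e-01 -3.13077193e-04]
 [-2.91630338e-01 -9.56529980e-01 -1.46426879e-03]
 [ 1.27557275e-04  1.49192143e-03 -9.99998879e-01]]
```

```bash
python3 - <<'E'
from h import *
R=Rt(5.5,-1)
robot.goto([.4165,-.239,.10],R); print(robot.read_t(),robot.read_position())
p,d=robot.grab_frame("side"); cv2.imwrite("pics/s1.png",cv2.resize(p[90:220,300:460,::-1],None,fx=4,fy=4))
E
```

```text
3.3167 [ 0.41699201 -0.23864997  0.10005061]
```

View pics/s1.png

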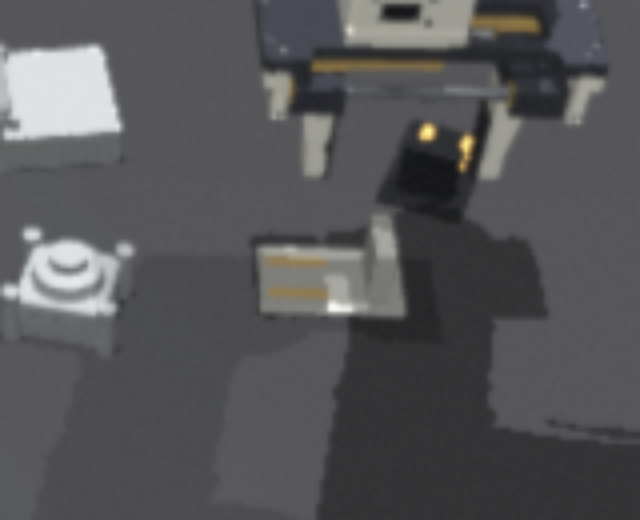

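The side crop shows the open fingers at crop pixels (315,150) and (500,150), above and astride the rib at (385,240). I go straight down and grip.

```bash
python3 - <<'E'
from h import *
robot.servo_line([.4165,-.239,.014],speed=.08); print(robot.read_t(),robot.read_position(),robot.read_force())
robot.move_gripper(0.0); print(robot.read_t(),robot.read_grip_width()*88,robot.read_position(),robot.read_force())
robot.servo_line([.4165,-.239,.10],speed=.12); print(robot.read_t(),robot.read_grip_width()*88,robot.read_force())
p,d=robot.grab_frame("side"); cv2.imwrite("pics/s2.png",cv2.resize(p[60:220,300:460,::-1],None,fx=3.5,fy=3.5))
E
```

```text
4.5917 [ 0.41686823 -0.23906844  0.01442642] [-0.80039549 -0.0647198  -0.28315176]
5.7417 14.076106770250618 [ 0.41650313 -0.23900533  0.0139883 ] [-0.06572462 -1.01913004 -0.32390834]
6.6083 13.818842540246564 [-0.48208355  0.17923271 -1.02951563]
```

View pics/s2.png

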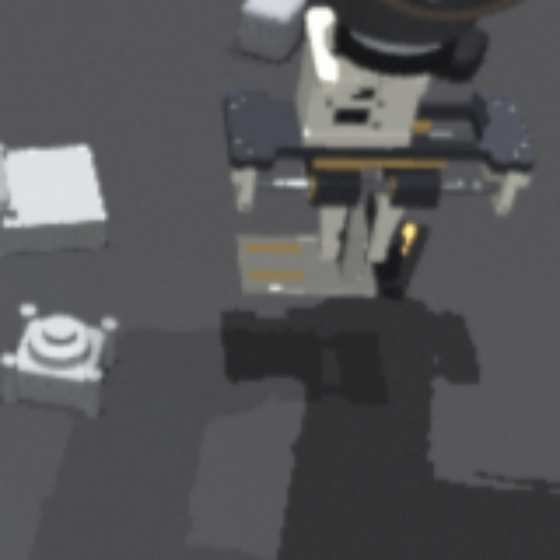

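Gripped: the jaws read 14 mm and the side crop shows the plate hanging level at about (310,265). Next I carry it to just above the deck and measure it against the foot in the same pictures.

```bash
python3 - <<'E'
from h import *
a=np.radians(16.6); u=np.array([np.cos(a),np.sin(a)]); m=np.array([.589,.134])
g=m-u*.093
robot.goto([*g,.12],Rt(16.6,-1)); print(robot.read_t(),robot.read_position())
robot.servo_line([*g,.060],speed=.1); robot.dwell(.2); print(robot.read_t(),robot.read_position(),robot.read_force())
for n in ("top","side"):
    p,d=robot.grab_frame(n); np.savez(f"g_{n}.npz",p=p,d=d)
p=np.load("g_top.npz")["p"];q=np.load("g_side.npz")["p"]
cv2.imwrite("pics/m1.png",cv2.resize(p[150:250,220:300,::-1],None,fx=5,fy=5,interpolation=cv2.INTER_CUBIC)); cv2.imwrite("pics/m2.png",cv2.resize(q[210:320,255:405,::-1],None,fx=5,fy=5,interpolation=cv2.INTER_CUBIC))
E
```

```text
8.0 [0.49961263 0.10657804 0.1196925 ]
8.95 [0.50029424 0.10765991 0.06067775] [-0.33156039 -0.11483165 -1.12478043]
```

View pics/m1.png

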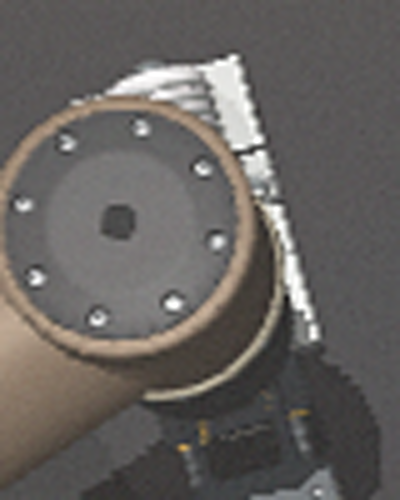

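View pics/m2.png

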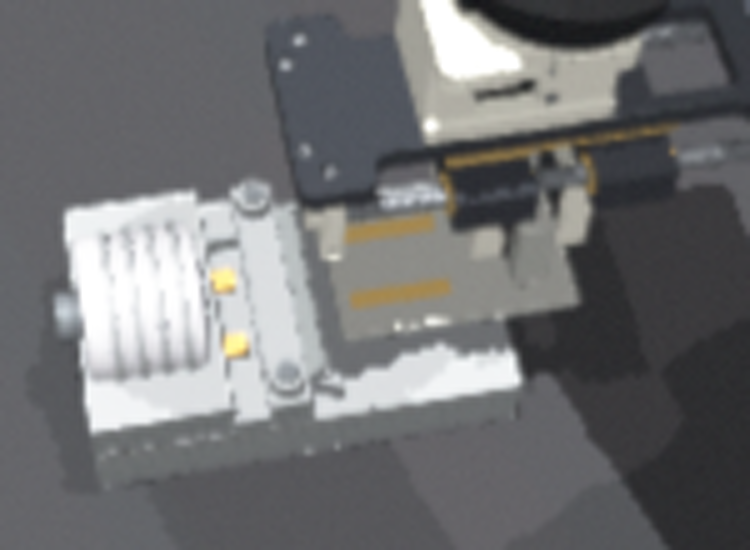

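The top view is blocked by the wrist. The side view shows the brass strips at crop (390,231) and (401,293), and the contacts at (223,280) and (237,345). I use the side camera alone for the relative offset.

```bash
python3 - <<'E'
from h import *
zt=.0607-.014+.005
z=np.load("g_side.npz"); hsv=cv2.cvtColor(z["p"],cv2.COLOR_RGB2HSV)
m=((hsv[...,1]>110)&(hsv[...,0]>12)&(hsv[...,0]<35)).astype(np.uint8); m[:235]=0; m[250:,]=m[250:]; m[:,:285]*=1
n,l,s,c=cv2.connectedComponentsWithStats(m)
P=pts("side",z["d"])
a=np.radians(16.6);u=np.array([np.cos(a),np.sin(a)]);v=np.array([-u[1],u[0]])
tcp=np.array([.5003,.1077])
for k in range(1,n):
    if s[k,4]>5:
        w=ray("side",c[k],zt)[0]; w2=ray("side",c[k],.034)[0]
        print(np.round(c[k],1),s[k,4],np.round(w,4),"depth",np.round(P[l==k].mean(0),4), "strip rel tcp u,v",np.round([(w[:2]-tcp)@u,(w[:2]-tcp)@v],4))
# held plate from depth
Z=P[...,2]; mm=((Z>.044)&(Z<.060)); mm[:235]=0; mm[:,:318]=0; mm[290:]=0; mm[:,375:]=0
q=P[mm][:,:2]; print("plate u,v pct",mm.sum(),np.percentile((q-tcp)@u,[0,1,50,99,100]),np.percentile((q-tcp)@v,[0,1,50,99,100]), np.median(Z[mm]))
# foot: initial frames
for nme in ("side","top"):
    z0=np.load(f"f_{nme}.npz"); P0=pts(nme,z0["d"]); x,y,w,h=dict(side=(255,235,110,75),top=(225,155,70,80))[nme]
    g=(z0["p"].min(2)>110)&(abs(P0[...,2]-.029)<.006); g2=np.zeros_like(g); g2[y:y+h,x:x+w]=g[y:y+h,x:x+w]
    n,l,s,c=cv2.connectedComponentsWithStats(g2.astype(np.uint8)); k=1+s[1:,4].argmax()
    vv,uu=np.nonzero(l==k); r=ray(nme,np.c_[uu,vv],.03)[:,:2]*1000
    rect=cv2.minAreaRect(r.astype(np.float32)); print(nme,"deck on plane",rect)
    U=(r/1000)@u; V=(r/1000)@v
    print(" u range",np.percentile(U,[0,1,99,100])," per-u slab v min/max:")
    for b in np.arange(U.min()+.01,U.min()+.08,.02):
        t=V[abs(U-b)<.004]; print("  ",round(b-U.min(),3),t.min(),t.max(),(t.min()+t.max())/2)
    # contacts
    hs=cv2.cvtColor(z0["p"],cv2.COLOR_RGB2HSV); m=((hs[...,1]>110)&(hs[...,0]>12)&(hs[...,0]<35)).astype(np.uint8)
    mk=np.zeros_like(m); mk[y:y+h,x:x+w]=m[y:y+h,x:x+w]; n,l,s,c=cv2.connectedComponentsWithStats(mk)
    for k in range(1,n):
        pp=P0[l==k].mean(0); w=ray(nme,c[k],.035)[0]; print("  contact",s[k,4],np.round(c[k],1),"z",pp[2].round(4),"u,v",w[:2]@u,w[:2]@v)
print("tcp u v",tcp@u,tcp@v)
E
```

```text
[353.5 241. ] 6 [0.5107 0.0674 0.0517] depth [0.5154 0.1377 0.1531] strip rel tcp u,v [-0.0016 -0.0416]
[346.5 242. ] 6 [0.5251 0.0715 0.0517] depth [0.5276 0.1411 0.153 ] strip rel tcp u,v [ 0.0134 -0.0418]
[332.4 255.2] 29 [0.5516 0.1069 0.0517] depth [0.5516 0.1069 0.0517] strip rel tcp u,v [ 0.0489 -0.0154]
[335.  268.1] 39 [0.5441 0.136  0.0517] depth [0.5441 0.136  0.0517] strip rel tcp u,v [0.05   0.0146]
plate u,v pct 841 [-0.01816715 -0.0165896   0.04021194  0.08626377  0.08871299] [-0.02265867 -0.02025373  0.01384111  0.0328369   0.0395182 ] 0.05124796950278023
side deck on plane ((547.572265625, 124.4172592163086), (82.51568603515625, 99.5617904663086), 16.564268112182617)
 u range [0.51903253 0.51981929 0.59695757 0.60157903]  per-u slab v min/max:
   0.01 -0.08696424217090346 0.012595886090412692 -0.03718417804024538
   0.03 -0.0861657116712811 0.012236841253379602 -0.03696443520895075
   0.05 -0.08670626072658395 0.012573328493835507 -0.03706646611637422
   0.07 -0.08479425584490705 0.012558442393036696 -0.03611790672593518
  contact 4 [299.2 266.8] z 0.0364 u,v 0.6280888381396986 -0.050561283710573085
  contact 4 [302.2 279.8] z 0.0345 u,v 0.6267483208027362 -0.020384832290463346
top deck on plane ((549.2791137695312, 120.52853393554688), (85.57749938964844, 99.08906555175781), 16.803232192993164)
 u range [0.51811958 0.51894892 0.59749814 0.60376262]  per-u slab v min/max:
   0.01 -0.09027392164993167 0.007714518098712805 -0.04127970177560943
   0.03 -0.08956586281537093 0.00793285935124816 -0.04081650173206139
   0.05 -0.09044136512413752 0.008152547845104642 -0.04114440863951643
   0.07 -0.0897293492510443 0.007624354662636462 -0.04105249729420392
  contact 9 [261.3 184.4] z 0.0336 u,v 0.6278918791070652 -0.057143518389101235
  contact 9 [251.3 187.4] z 0.0345 u,v 0.6276180226904812 -0.027382999558814666
tcp u v 0.5102174211744218 -0.03971854894281342
```

The strips' midline lies 3.0 mm to the right of the deck's centre line in the side view, and the tip is about 16 mm short of the mouth. I shift +3 mm across, lower onto the deck while watching the force, and look again.

```bash
cat >> h.py <<'E'
a_=np.radians(16.6);u_=np.array([np.cos(a_),np.sin(a_)]);v_=np.array([-u_[1],u_[0]])
def at(U,V,z): return [*(u_*U+v_*V),z]
def strips(z_top,fn):
    p,d=robot.grab_frame("side"); np.savez(fn+".npz",p=p,d=d); hsv=cv2.cvtColor(p,cv2.COLOR_RGB2HSV)
    m=((hsv[...,1]>110)&(hsv[...,0]>12)&(hsv[...,0]<35)).astype(np.uint8); m[:245]=0;m[300:]=0;m[:,:280]=0;m[:,360:]=0
    n,l,s,c=cv2.connectedComponentsWithStats(m)
    for k in range(1,n):
        if s[k,4]>3:
            w=ray("side",c[k],z_top)[0,:2]; print("  brass",np.round(c[k],1),s[k,4],"u,v",np.round([w@u_,w@v_],4))
    cv2.imwrite("pics/"+fn+".png",cv2.resize(p[210:320,255:405,::-1],None,fx=5,fy=5,interpolation=cv2.INTER_CUBIC))
E
python3 - <<'E'
from h import *
R=Rt(16.6,-1); V=-.0367
robot.servo_line(at(.5102,V,.048),ori=R,speed=.08)
f0=robot.read_force(); print(robot.read_t(),robot.read_position(),f0)
for z in np.arange(.0465,.0415,-.0007):
    robot.servo_line(at(.5102,V,z),speed=.02); f=robot.read_force()
    if f[2]-f0[2]>3: break
p=robot.read_position(); print(robot.read_t(),z,p,p[:2]@u_,p[:2]@v_,f)
strips(.035,"d1")
E
```

```text
9.3583 [0.49900628 0.11046025 0.0475763 ] [-0.81083587  0.17325104 -0.3080362 ]
10.6083 0.0437 [0.49953321 0.11060065 0.04396919] 0.5103112730575914 -0.036719726884885874 [-0.42633187 -0.32875924  3.60380959]
  brass [357.5 247. ] 4 u,v [ 0.5    -0.0759]
  brass [351. 248.] 5 u,v [ 0.5141 -0.0759]
  brass [332.6 260.7] 30 u,v [ 0.5587 -0.0524]
  brass [299.  266.5] 6 u,v [ 0.6285 -0.0512]
  brass [334.5 273.8] 37 u,v [ 0.5612 -0.0221]
  brass [302.2 279.6] 5 u,v [ 0.6268 -0.0207]
```

View pics/d1.png

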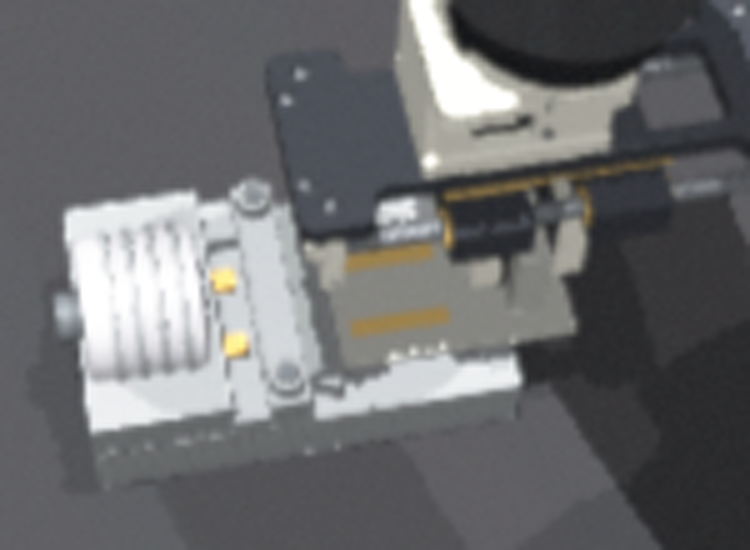

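The carrier lies flat on the deck (3.6 N contact at TCP z 0.044). The strips' midline is at v=-0.0372 against a deck centre of -0.0370, so it is aligned. I slide it in while watching the force.

```bash
python3 - <<'E'
from h import *
V=-.0365; z=.0441; U=.5103
def rd():
    f=robot.read_force(); p=robot.read_position(); return -(f[:2]@u_),f[:2]@v_,f[2],p[:2]@u_,p[:2]@v_,p[2]
while U<.541:
    U+=.003; robot.servo_line(at(U,V,z),speed=.04); r=rd(); print(round(robot.read_t(),2),np.round(r[:3],1),np.round(np.array(r[3:])*1e3,1),round(U*1e3,1))
    if r[0]>12 or abs(r[1])>10 or abs(r[2])>15: print("stop"); break
strips(.035,"i1")
E
```

```text
10.91 [-0.1 -0.2 -0.1] [513.6 -36.4  44. ] 513.3
11.16 [ 1.   0.1 -0.4] [516.5 -36.5  44. ] 516.3
11.41 [-0.4  0.5  0.8] [519.6 -36.4  44. ] 519.3
11.66 [ 0.5  0.  -0.3] [522.5 -36.5  44. ] 522.3
11.91 [ 0.2  0.  -0. ] [525.6 -36.4  44. ] 525.3
12.16 [ 0.8  0.3 -1.1] [528.6 -36.4  44.1] 528.3
12.41 [-1.   0.4 -1.9] [531.6 -36.4  44.1] 531.3
12.66 [-0.3 -0.6 -0.7] [534.6 -36.4  44.1] 534.3
12.91 [ 0.4  0.8 -1. ] [537.6 -36.5  44.1] 537.3
13.16 [-0.5 -0.4  0.3] [540.6 -36.5  44.1] 540.3
13.41 [ 0.7  0.1 -0.8] [543.6 -36.5  44.1] 543.3
  brass [332. 251.] 5 u,v [ 0.555  -0.0757]
  brass [338.5 250. ] 4 u,v [ 0.5411 -0.0757]
  brass [320.9 262.7] 14 u,v [ 0.5832 -0.052 ]
  brass [298.5 266.5] 4 u,v [ 0.6295 -0.0514]
  brass [323.7 275.5] 15 u,v [ 0.5831 -0.022 ]
  brass [301.9 278.6] 12 u,v [ 0.627  -0.0231]
```

View pics/i1.png

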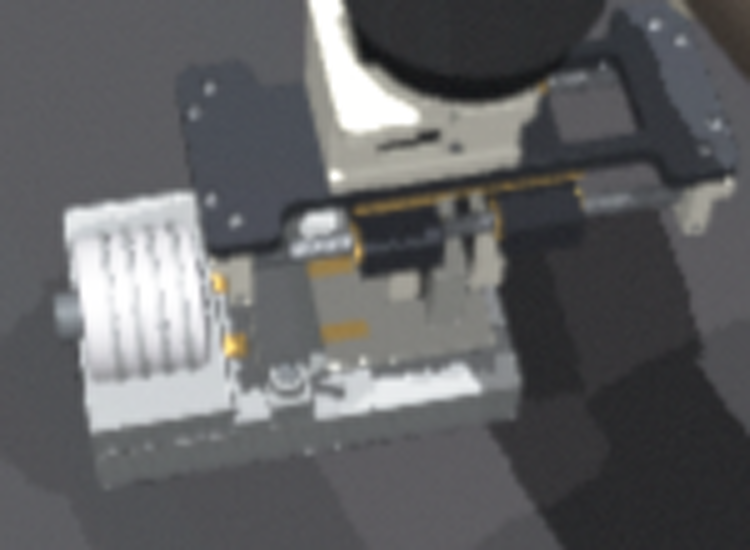

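No resistance so far, and the tongue is under the lip (crop 240–320, 330). I continue into the springs in 1 mm steps.

```bash
python3 - <<'E'
from h import *
V=-.0365; z=.0441; U=.5433
def rd():
    f=np.mean([robot.read_force() for _ in range(3)],0); p=robot.read_position(); return -(f[:2]@u_),f[:2]@v_,f[2],p[:2]@u_,p[:2]@v_,p[2]
while U<.566:
    U+=.001; robot.servo_line(at(U,V,z),speed=.02); r=rd(); print(round(robot.read_t(),2),np.round(r[:3],1),np.round(np.array(r[3:])*1e3,1),round(U*1e3,1), round(robot.read_grip_width()*88,1))
    if r[0]>13 or abs(r[1])>10 or abs(r[2])>15: print("stop"); break
E
```

```text
13.71 [ 0.1 -0.3 -1.3] [544.4 -36.5  44.1] 544.3 13.9
13.96 [-0.4  0.2 -1.5] [545.4 -36.5  44.1] 545.3 14.0
14.21 [ 1.2 -0.4 -0.5] [546.4 -36.5  44.1] 546.3 13.8
14.46 [ 2.3 -0.2  0.8] [546.8 -36.6  44. ] 547.3 14.2
14.71 [5.6 0.3 3.6] [547.3 -36.7  44. ] 548.3 13.6
14.96 [5.9 1.3 4.3] [548.1 -36.7  44.1] 549.3 13.8
15.21 [6.4 1.2 5.5] [548.8 -36.7  44. ] 550.3 14.0
15.46 [7.1 0.9 6.4] [549.7 -36.8  44. ] 551.3 14.0
15.71 [7.7 1.  5.7] [550.6 -36.8  44. ] 552.3 13.8
15.96 [8.5 1.4 6.8] [551.3 -36.9  44. ] 553.3 13.6
16.21 [9.5 1.1 7.4] [552.1 -36.9  44.1] 554.3 14.0
16.46 [10.8  1.2  9.2] [552.9 -36.9  44. ] 555.3 14.0
16.71 [11.   1.5 10.3] [553.7 -36.9  44. ] 556.3 14.0
16.96 [12.4  1.1 10.2] [554.5 -37.   44.1] 557.3 13.8
17.21 [12.3  1.9 11.5] [555.2 -37.   44. ] 558.3 13.9
17.46 [14.3  2.  12.3] [556. -37.  44.] 559.3 13.9
stop
```

The spring picked up at u=0.5465 as predicted, and the position is now about 0.556. The downward load is growing with friction, so I raise the target slightly and keep going until the position stops at the wall.

```bash
python3 - <<'E'
from h import *
V=-.0365; z=.0451; U=.5593
def rd():
    f=np.mean([robot.read_force() for _ in range(3)],0); p=robot.read_position(); return -(f[:2]@u_),f[:2]@v_,f[2],p[:2]@u_,p[:2]@v_,p[2]
last=None
for i in range(10):
    robot.servo_line(at(U,V,z),speed=.02); r=rd(); print(round(robot.read_t(),2),np.round(r[:3],1),np.round(np.array(r[3:])*1e3,2),round(U*1e3,1), round(robot.read_grip_width()*88,1))
    if r[0]>24 or abs(r[1])>10 or abs(r[2])>20: print("stop"); break
    U+=.001
strips(.035,"j1")
E
```

```text
17.71 [8.3 1.4 2.8] [556.35 -36.92  44.34] 559.3 13.7
17.96 [10.   2.1  5.6] [556.83 -36.99  44.32] 560.3 13.8
18.21 [14.7  2.7  9.4] [556.85 -37.09  44.32] 561.3 14.0
18.46 [18.3  3.3 12.2] [556.82 -37.17  44.29] 562.3 14.3
18.71 [21.   4.8 15.4] [556.77 -37.25  44.15] 563.3 13.8
18.96 [25.2  5.6 18. ] [556.76 -37.32  44.02] 564.3 14.2
stop
  brass [330. 251.] 5 u,v [ 0.5591 -0.0764]
  brass [324. 252.] 5 u,v [ 0.5719 -0.0762]
  brass [317.8 262.2] 4 u,v [ 0.5893 -0.0543]
  brass [301.7 265.6] 7 u,v [ 0.6227 -0.0524]
  brass [304.  278.5] 6 u,v [ 0.6229 -0.0225]
```

View pics/j1.png

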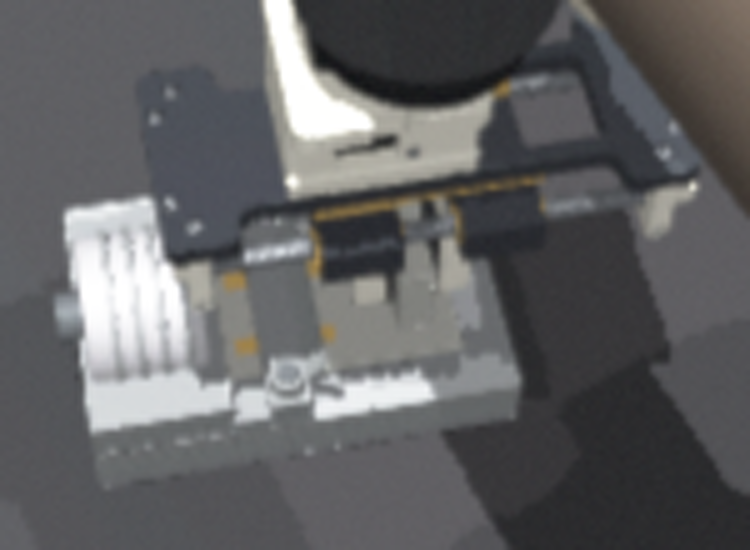

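The position stalled at u=0.5568 while the force climbed from 10 to 25 N: that is the rigid wall, 10.3 mm after first spring touch. I ease to a moderate push, check that it stays steady, then hand in.

```bash
python3 - <<'E'
from h import *
def rd():
    f=np.mean([robot.read_force() for _ in range(3)],0); p=robot.read_position(); return np.round([-(f[:2]@u_),f[:2]@v_,f[2]],1),np.round(np.array([p[:2]@u_,p[:2]@v_,p[2]])*1e3,2)
robot.servo_line(at(.5622,-.0367,.0449),speed=.02); print(robot.read_t(),rd())
robot.dwell(1.0); print(robot.read_t(),rd(),robot.read_tcp_rot()[:,2].round(4),robot.read_ft_torque().round(2),robot.read_grip_width()*88)
strips(.035,"k1")
E
```

```text
19.2667 (array([17.5,  4.4, 11.7]), array([556.78, -37.28,  44.09]))
20.2667 (array([18. ,  4.3, 13.6]), array([556.78, -37.26,  44.08])) [-0.0086 -0.0034 -1.    ] [-0.22  6.23  0.13] 14.15710436277274
  brass [330. 251.] 5 u,v [ 0.5591 -0.0764]
  brass [323.5 252. ] 4 u,v [ 0.573  -0.0764]
  brass [301.7 265.6] 7 u,v [ 0.6227 -0.0524]
  brass [304.  278.5] 6 u,v [ 0.6229 -0.0225]
```

View pics/k1.png

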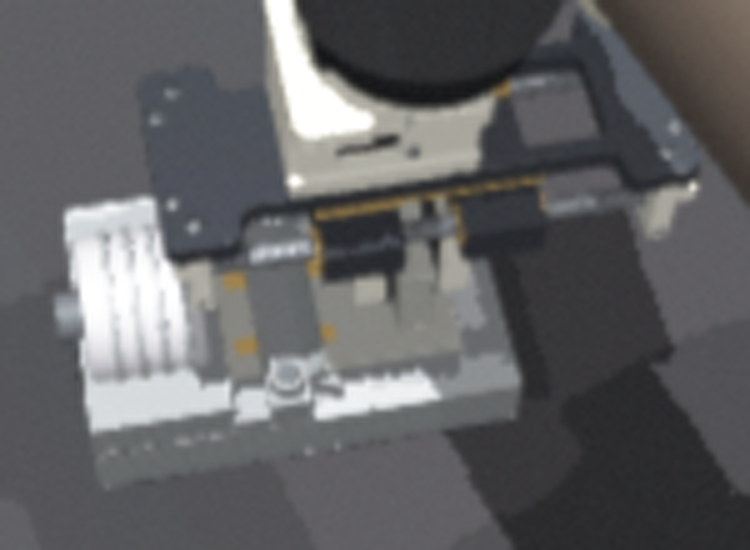

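```bash
python3 - <<'E'
from rig import robot
robot.job_done(); print(robot.read_t())
E
```

```text
the job is handed in; nothing more can be done
the job is handed in; nothing more can be done
```

I picked up the light grey carrier by its rib, laid it on the deck of the left-hand foot and slid the tongue under the lip and against the contacts to the end wall. I handed the job in at about 20 s of the 42 s, with the gripper still pressing it home.

**Last checks:**
- **Fully home:** the springs picked up at u = 546.5 mm (u is distance along the insertion direction). The motion then stopped hard at 556.8 mm, 10.3 mm later, against a stroke of 10 mm. The push climbed from 10 to 25 N there with no further movement, and I eased it to about 18 N.
- **Steady hold:** over a 1 s dwell the position did not change, and the jaws still read 14 mm on the rib. The last side picture shows the tongue filling the window behind the lip.

**Disagreements and limits:**
- **Camera mismatch:** the two cameras differed by about 4 mm across the slot. The wrist blocked the top view once the carrier was over the foot, so I aligned it with the side camera alone.
- **Residual loads:** the final hold also carries about 13 N pressing down on the deck, about 4 N sideways, and a tool tilt of about 0.5°.
- **Not checked:** I did not take a final picture of the rest of the bench. The arm's paths stayed clear of the other parts.

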